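Weigh two burner gas cartridges against each other and sort them

ROBOT

A 6-joint arm with a two-finger parallel gripper is mounted at the origin on the work surface. World frame = base frame: x ahead of the robot, y to its left, z up, the work surface at z = 0. Lengths are in mm, angles in degrees, forces in N, time in s.
With the tool pointing down it reaches from about 300 to 750 mm from the base axis. Payload 8.5 kg.
Tool frame: the origin (TCP) lies at the very end of the fingers, on their centre line; the grasp point (between the pads) lies 19 mm behind it; z points along the fingers, x is the direction in which the jaws open and shut, and the axes are right-handed (so a half turn about z gives the same grasp; the last joint's range is limited). The gripper opens to 85 mm and grips with 20 to 120 N. Pads are 22 mm wide; open, the fingers measure 114 mm over their backs; the gripper's body (76 mm by 85 mm) begins 54 mm behind the grasp point. The pads swing forward as they close: fully open they stand 13 mm farther back than shut.
Start: joints at [-82.523, 21.807, 74.336, -0, 83.858, -12.336], TCP at [186.416, -517.426, 231.322] pointing down, gripper open.
Joint ranges: [-178.18, 178.18], [-50.72, 133.34], [12.68, 142.11], [-81.47, 261.47], [9.98, 163.14], [-165.26, 165.26]. Speed limits (degrees/s): [136.94, 136.94, 180, 180, 180, 180].

INTERFACE

Orientations are given as a 3x3 rotation matrix whose columns are the frame's x, y, z axes.
In Python, from plant import bot gives the robot as it stands.
- The arm moves only by the shell command python3 -m creep 'ROWS'. ROWS is JSON, one flat list of numbers, 5 for each row, row after row: the closure, from -1 (fully open) to 1 (shut), then the shift along the tool's x, y, z in mm, then the turn about the tool's z in units of 6 degrees (1.0 is 6 degrees). A call has exactly 10 rows; each row shifts and turns the commanded pose from where the row before left it, along the tool's axes as they then stand; what a row does not reach is not made up. A row lasts 1/12 s, in which the tool goes at most 41.7 mm and 7.16 degrees, less where a joint would pass 70% of its speed; a pose out of reach is approached as far as the arm can. A call is refused whole if a number of a shift passes 41.7 or a number of a turn 1, either way. A call with a gripper value outside its range is refused whole. The fingers move at their own pace and stop on an object; the grip force is fixed at half the most. Time passes only in rows, so rows that do not move let the fingers close, or fill a call up. It gives the time, the measured TCP pose, the force and the opening at its end, in the units of the state.
- bot.observe(): the state, without advancing time (a new reading comes with each control period).
- bot.read_camera(name): name is "side" or "top" or "wrist"; returns the picture (384x512x3 uint8, red, green, blue); there is no depth.
- bot.camera_params(name): a dict with "camera_matrix" (3x3 intrinsics, pixels), "eye" and "orientation" of the camera in the world. Camera axes: x right, y down, z forward; pixel columns grow to the right and rows downward; lengths in mm; the calibration is good to about 2 mm. The wrist camera is an equidistant fisheye: a pixel r from the principal point sees the ray r / f radians off the axis. A picture is of the moment at which its call begins: read the wrist's pose just before it. camera_params takes no time and is no camera call; for the wrist camera it gives the pose at the moment of the call.
- bot.finish_job(): hands the job in, once; it reports no verdict.
The state is a dict: "t": time; "joints": joint angles; "dq": joint speeds; "joint_efforts": joint torques, N m; "position": TCP position; "ee_rot": TCP orientation; "contact_force": force on the tool from outside, world axes, zero at the start; "moment": the same for the moment, N m; "grip_width": finger opening in mm.
Only numpy, scipy, OpenCV 4.12 (cv2) and the standard library are available. Lean on these libraries where they do the work, as an engineer would, in place of code of your own. Each camera call takes 0.05 s, during which the arm holds its last target. There are 200 camera calls.

TASK

Two look-alike gas cartridges for the bench burner are used up by different amounts, and one already stands on the balance's left pan: lower the other onto the empty right pan, keeping hold until the pan carries its whole weight so that the beam never swings freely or slams, then let go and see which way the settled beam tilts. Lift them off the pans just as slowly, then stand the heavier cartridge fully down in the black burner foot and the lighter one upright on the floor of the steel empties tray (if the beam hangs level, either way round). Leave the other things on the bench where they are.

Things in the scene. Friction and masses are not known exactly. Their poses are not given: they have to be found in the camera images.
- cartridge_1_center (a point): sealed plain metal gas cartridge, 50 mm across; its straight side runs from its flat underside to 80 mm up, then a dome and a valve to 99 mm. Point on its axis 47.5 mm above the underside; z up the axis. This one stands on the left pan at the start. Weighs 240 g.
- cartridge_2_center (a point): sealed plain metal gas cartridge, 50 mm across; its straight side runs from its flat underside to 80 mm up, then a dome and a valve to 99 mm. Point on its axis 47.5 mm above the underside; z up the axis. This one stands on the bench at the start. Looks the same as the other; its weight is unknown, 120 to 360 g.
- balance: two-pan balance with grey base 125 x 300 mm and a central dial housing 64 x 58 mm, 159 mm high; fixed to the bench. Origin under the base's centre; its y axis runs along the beam towards the left pan (which lies at y = +130 mm, the right pan at y = -130 mm). The pans stay level as they rise and sink; its knife edges are delicate, so nothing may press or strike it with more than 25 N
- beam (a joint): tilt of the balance beam (rad), -0.11 to 0.11 between stops: 0 level, positive when the right pan hangs lower, negative when the left pan does. Each pan's height changes by 130 mm x this angle. Near level the beam tilts about 0.0085 rad for each 10 g of difference, swings a little and settles in about 1.5 s. It starts on its stop, left pan down. It counts as swinging freely when it moves faster than 0.35 rad/s (45 mm/s at a pan). A pointer on the housing shows the same tilt
- pan_left_top (a point): centre of the left pan's flat top, a steel disc 110 mm across; 111 mm above the bench when level
- pan_right_top (a point): centre of the right pan's flat top, a steel disc 110 mm across; 111 mm above the bench when level; empty at the start. As a weight is lowered with it, it sinks until it carries that weight, at a height that depends on the weight
- foot_floor (a point): the burner foot: black round socket 68 mm across and 30 mm high on three stubby legs that reach 72 mm from its axis (legs under 10 mm high), fixed. Point at the centre of the socket's floor, 8 mm above the bench; bore 53.6 mm across, 22 mm deep; z up
- tray_floor (a point): the empties tray: open steel tray 110 mm (its x) by 130 mm (its y), walls 3 mm thick and 25 mm high, a small lug on each short end, fixed. Point at the centre of its floor, 3 mm above the bench
- well_plate: clear flat 24-well plate with lid, 127 x 85 x 20 mm, origin under its centre; to be left alone
- tip_box: pipette-tip box, white below, green lid, 124 x 85 x 80 mm, origin under its centre; to be left alone
- dishes: stack of three clear round dishes, 90 mm across, 50 mm high, origin under its centre; to be left alone
- tube_rack: blue rack 70 x 210 mm with capped tubes up to 96 mm high, origin under its centre; to be left alone
- marker: marker pen lying down, 130 mm long along its x axis, 13 mm thick, origin under its middle; to be left alone
- wash_bottle: white bottle, 72 mm across, 150 mm high, origin under its centre; to be left alone

How it is judged (in metres and radians):
On the way:
1. both cartridges stand on the pans, let go, and the beam has settled (contact force between cartridge_2 and pan_right above 0.9 N and contact force between cartridge_1 and pan_left above 1.8 N and contact force between the fingers and cartridge_2 below 0.05 N and contact force between the fingers and cartridge_1 below 0.05 N and contact force between each of the arm, the fingers and balance below 0.05 N and velocity of joint beam between -0.04 and 0.04 rad/s), for 0.4 s.
At the end, for the whole second after the job is handed in: heavier cartridge upright (0.08 rad) in the burner foot, within 6 mm of its axis and 3 mm of its floor; lighter one upright on the tray's floor, axis within 31 mm (tray x) and 41 mm (tray y) of its centre; both at rest and let go. Within 8 g of each other: either way round (((horizontal distance between cartridge_2_center and foot_floor below 0.006 m and z of cartridge_2_center in the frame of foot_floor between 0.044 and 0.0505 m and angle between each of cartridge_2_center, cartridge_1_center's own z axis and vertical below 0.08 rad and x of cartridge_1_center in the frame of tray_floor between -0.031 and 0.031 m and y of cartridge_1_center in the frame of tray_floor between -0.041 and 0.041 m and z of cartridge_1_center in the frame of tray_floor between 0.044 and 0.0505 m and contact force between cartridge_2 and burner_foot above 2.274 N) or (horizontal distance between cartridge_1_center and foot_floor below 0.006 m and z of cartridge_1_center in the frame of foot_floor between 0.044 and 0.0505 m and angle between each of cartridge_1_center, cartridge_2_center's own z axis and vertical below 0.08 rad and x of cartridge_2_center in the frame of tray_floor between -0.031 and 0.031 m and y of cartridge_2_center in the frame of tray_floor between -0.041 and 0.041 m and z of cartridge_2_center in the frame of tray_floor between 0.044 and 0.0505 m and contact force between cartridge_2 and tray below 2.434 N)) and linear speed of each of cartridge_1, cartridge_2 below 0.02 m/s); the robot touches nothing.
It fails at once if the beam swings freely or slams (faster than 0.35 rad/s, 45 mm/s at a pan) (velocity of joint beam above 0.35 rad/s or velocity of joint beam below -0.35 rad/s).
It fails at once if a pan is pressed or the balance struck with more than 25 N (contact force between any of cartridge_1, cartridge_2, the fingers, the arm and balance above 25 N).
It fails at once if another thing on the bench is moved by more than 20 mm (distance of any of well_plate, tip_box, dishes, tube_rack, marker, wash_bottle from where it was at the start of the episode above 0.02 m).
It also fails if it takes over 72 s, if anything falls off the work surface, if the arm or the gripper's body presses on something with over 40 N, if the wrist force passes 120 N, or if a joint passes its speed limit or range.

## Working session

There is one attempt and no reset: what is moved stays moved. The work goes in short steps, Python scripts to look and compute and a shell command to move; the robot and the scene stay as the last step left them, time stands still between calls to the robot, and variables do not carry over. Pictures are saved under pics/ and viewed, about 8 in all and at most 12, crops included, and the job is handed in when it is done.

```bash
ls; mkdir -p pics; python3 - <<'E'
from plant import bot
import cv2,numpy as np
s=bot.observe();print(s['t'],s['position'],np.round(s['ee_rot'],3).tolist(),s['grip_width'])
for n in ['top','side']:
    p=bot.camera_params(n);print(n,{k:np.round(v,4).tolist() for k,v in p.items()})
    cv2.imwrite(f'pics/{n}0.png',bot.read_camera(n)[:,:,::-1])
E
```

```text
pics
0.0 [ 186.38274453 -517.16383322  230.72618405] [[0.339, -0.941, -0.0], [-0.941, -0.339, 0.001], [-0.001, -0.0, -1.0]] 85.45518983769912
top {'camera_matrix': [[412.3843, 0.0, 258.9062], [0.0, 412.3843, 194.6927], [0.0, 0.0, 1.0]], 'eye': [352.2641, 51.1447, 1325.6766], 'orientation': [[0.0068, -0.9885, 0.1508], [-0.9998, -0.0036, 0.0216], [-0.0208, -0.1509, -0.9883]]}
side {'camera_matrix': [[453.2206, 0.0, 253.44], [0.0, 453.2206, 193.2935], [0.0, 0.0, 1.0]], 'eye': [37.2036, 946.0948, 1123.4704], 'orientation': [[-0.88, -0.3303, 0.3413], [-0.4749, 0.6221, -0.6224], [-0.0067, -0.7098, -0.7044]]}
```

View pics/top0.png

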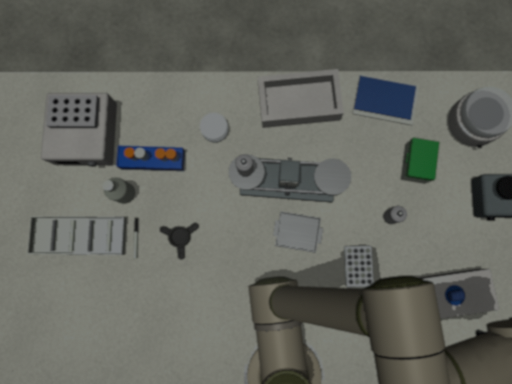

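View pics/side0.png

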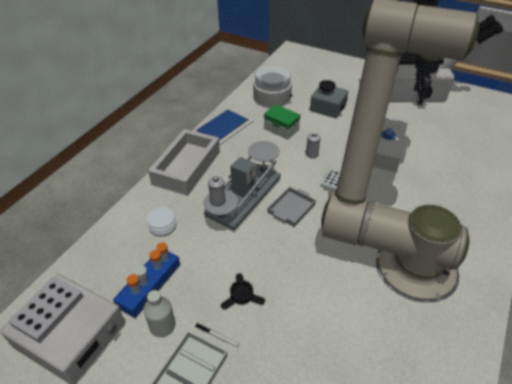

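```bash
python3 - <<'E'
import cv2,numpy as np
t=cv2.imread('pics/top0.png');s=cv2.imread('pics/side0.png')
def c(i,x,y,w,h,k=4):
    o=cv2.resize(i[y:y+h,x:x+w],None,fx=k,fy=k,interpolation=cv2.INTER_CUBIC)
    for a in range((-x)%10,w,10): cv2.putText(o,str(x+a),(a*k,8),0,.28,(0,0,255)); o[:,a*k][::6]=(0,0,255)
    for a in range((-y)%10,h,10): cv2.putText(o,str(y+a),(0,a*k),0,.28,(0,0,255)); o[a*k,::6]=(0,0,255)
    return o
A=np.hstack([c(t,155,212,50,50),c(t,270,205,60,50),c(t,370,190,50,50)])
B=np.hstack([c(t,220,145,140,60)]); B=np.hstack([B,np.zeros((B.shape[0],A.shape[1]-B.shape[1],3),np.uint8)])
cv2.imwrite('pics/c1.png',np.vstack([A,B]))
A=np.hstack([c(s,215,265,60,50),c(s,262,182,60,50),c(s,290,120,50,50)])
B=c(s,195,135,90,95,4); 
B=np.hstack([B,np.zeros((B.shape[0],A.shape[1]-B.shape[1],3),np.uint8)])
cv2.imwrite('pics/c2.png',np.vstack([A,B]))
E
```

```text
(no output)
```

View pics/c1.png

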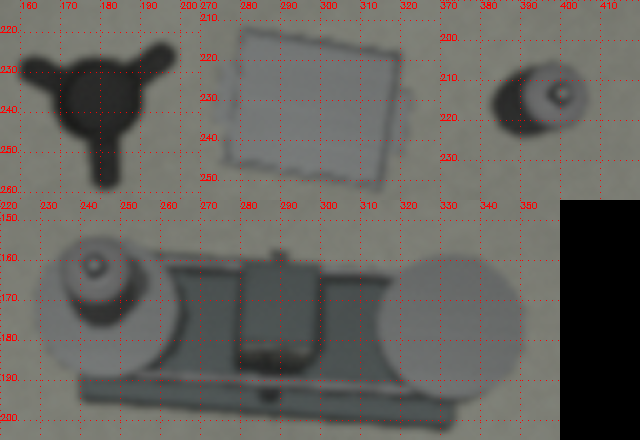

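View pics/c2.png

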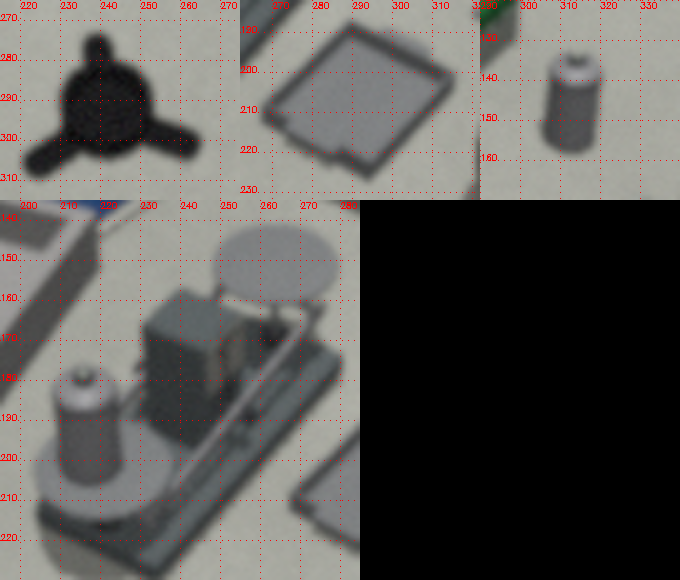

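```bash
cat >h.py <<'E'
from plant import bot
import cv2,numpy as np
P={n:bot.camera_params(n) for n in('top','side')}
def ray(n,u,v):
    p=P[n];d=np.array(p['orientation'])@np.linalg.solve(p['camera_matrix'],[u,v,1.]);return np.array(p['eye']),d/np.linalg.norm(d)
def onz(n,u,v,z): e,d=ray(n,u,v);return np.round(e+d*(z-e[2])/d[2],1)
def tri(a,b):
    (e,d),(f,g)=ray('top',*a),ray('side',*b);s=np.linalg.lstsq(np.c_[d,-g],f-e,rcond=None)[0]
    p,q=e+d*s[0],f+g*s[1];return np.round((p+q)/2,1),round(float(np.linalg.norm(p-q)),1)
E
python3 - <<'E'
from h import *
print('c2 valve',tri((400.5,213.5),(314,135)),onz('top',400.5,213.5,99),onz('side',314,135,99))
print('c1 valve',tri((243.5,161),(216,178.8)))
print('panR',tri((332.5,177),(263.8,151.3)),onz('top',332.5,177,125.3),onz('side',263.8,151.3,125.3))
print('panL',tri((246.8,172),(221,199)),onz('top',246.8,172,96.7))
for n,b in(('top',(155,212,50,50)),('side',(215,265,60,50))):
    x,y,w,h=b;g=cv2.cvtColor(cv2.imread(f'pics/{n}0.png')[y:y+h,x:x+w],6)
    g=cv2.resize(g,None,fx=8,fy=8,interpolation=cv2.INTER_CUBIC)
    m=cv2.morphologyEx((g<75).astype(np.uint8),cv2.MORPH_OPEN,cv2.getStructuringElement(2,(101,101)))
    c=max(cv2.findContours(m,0,1)[0],key=cv2.contourArea);r=np.array(cv2.boundingRect(c))/8
    (u,v),_,_=cv2.fitEllipse(c);u,v=u/8+x-.5,v/8+y-.5;print('foot',n,u,v,r,[onz(n,u,v,z) for z in(19,30)])
# foot leg tips, tray corners, housing
print('legs top',[onz('top',*q,8) for q in((161,228),(198,224.5),(181,258))],'side',[onz('side',*q,8) for q in((239,275),(221,307),(262,303))])
print('tray top',[onz('top',*q,25) for q in((281,212.5),(319.5,219),(315,252),(276,245))])
print('tray side',[onz('side',*q,25) for q in((289.5,187.5),(313.5,203),(293.5,227),(267,210))])
for q in((160,235),(120,190),(150,158),(422,160),(360,265)):print(q,onz('top',*q,20))
E
```

```text
c2 valve (array([ 486. , -346.3,   87.6]), 0.6) [ 484.5 -342.7   99. ] [ 481.3 -331.9   99. ]
c1 valve (array([620.4, 119.7, 189.9]), 2.6)
panR (array([ 590.4, -140.7,  118.8]), 0.1) [ 589.1 -139.6  125.3] [ 586.9 -133.6  125.3]
panL (array([608.8, 115.3, 103.7]), 1.6) [609.5 115.3  96.7]
foot top 178.85093688964844 236.4176139831543 [12.75  14.5   22.875 22.125] [array([416.9, 332.6,  19. ]), array([416.4, 330.3,  30. ])]
foot side 241.17992210388184 291.843111038208 [15.625 14.625 22.875 24.75 ] [array([414.4, 335.9,  19. ]), array([410.7, 342. ,  30. ])]
legs top [array([444. , 393.5,   8. ]), array([455.9, 274.7,   8. ]), array([349.3, 325.7,   8. ])] side [array([452.4, 282.3,   8. ]), array([443.7, 399.3,   8. ]), array([348.7, 334.1,   8. ])]
tray top [array([493.9,   9.2,  25. ]), array([ 473.9, -112. ,   25. ]), array([370.7, -96.5,  25. ]), array([391.6,  25. ,  25. ])]
tray side [array([ 472.1, -108.7,   25. ]), array([368.9, -78.6,  25. ]), array([383.5,  50. ,  25. ]), array([492.3,  23.5,  25. ])]
(160, 235) [421.  392.6  20. ]
(120, 190) [565.2 528.9  20. ]
(150, 158) [671.4 436.3  20. ]
(422, 160) [ 666.3 -444.5   20. ]
(360, 265) [ 331.7 -235.9   20. ]
```

```bash
python3 -m creep '[-1,0,0,0,0.8, -1,0,0,0,0.8, -1,0,0,0,0.8, -1,0,0,0,0.9, -1,-18,-30,0,0, -1,-18,-30,0,0, -1,-18,-30,0,0, -1,-18,-30,0,0, -1,-18,-30,0,0, -1,-18,-30,0,0]'
python3 -m creep '[-1,-15,-24,0,0, -1,-15,-24,0,0, -1,-10,-20,0,0, -1,-10,-20,0,0, -1,-10,-20,0,0, -1,-6,-10,0,0, -1,0,0,0,0, -1,0,0,0,0, -1,0,0,0,0, -1,0,0,0,0]'
python3 - <<'E'
from h import *
s=bot.observe();print(s['t'],s['position'],np.round(s['ee_rot'],3).tolist(),np.round(s['joints'],1))
p=bot.camera_params('wrist');print({k:np.round(v,4).tolist() for k,v in p.items()})
cv2.imwrite('pics/w1.png',bot.read_camera('wrist')[:,:,::-1])
E
```

```text
t: 0.93
position: [367.6, -408.1, 231.1]
ee_rot: [[0.0, -1.0, -0.0], [-1.0, -0.0, 0.001], [-0.001, 0.0, -1.0]]
contact_force: [0.9, -1.1, 0.1]
grip_width: 85.5
t: 1.77
position: [483.4, -344.1, 231.4]
ee_rot: [[-0.001, -1.0, -0.0], [-1.0, 0.001, -0.0], [0.0, 0.0, -1.0]]
contact_force: [-0.7, -0.4, -0.6]
grip_width: 85.6
1.7667 [ 483.43894947 -344.06479155  231.37845189] [[-0.001, -1.0, -0.0], [-1.0, 0.001, -0.0], [0.0, 0.0, -1.0]] [-46.9  26.2  67.1  -0.   86.7  43.2]
{'camera_matrix': [[297.3186, 0.0, 258.1844], [0.0, 297.3186, 190.1053], [0.0, 0.0, 1.0]], 'eye': [563.7823, -344.9069, 374.0816], 'orientation': [[-0.0018, -0.9494, -0.3139], [-1.0, 0.0018, 0.0002], [0.0004, 0.3139, -0.9494]]}
```

View pics/w1.png

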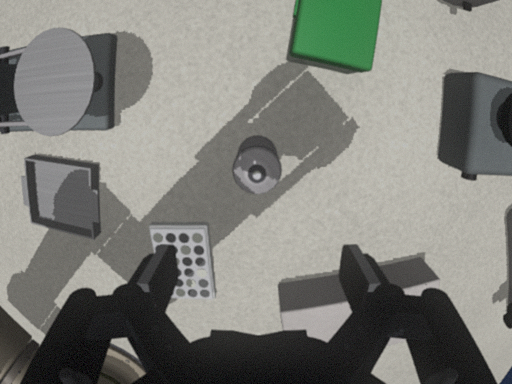

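```bash
cat >>h.py <<'E'
def wz(p,u,v,z):
    K=p['camera_matrix'];a=(u-K[0][2])/K[0][0];b=(v-K[1][2])/K[1][1];r=np.hypot(a,b)
    k=np.sin(r)/r if r>1e-9 else 1.;d=np.array(p['orientation'])@[a*k,b*k,np.cos(r)];e=np.array(p['eye']);return np.round(e+d*(z-e[2])/d[2],1)
E
python3 - <<'E'
from h import *
p=bot.camera_params('wrist')
print('c2',wz(p,257,173,99)); print('base back edge',wz(p,256,136,80))
print('pan',wz(p,55,82,125.3),[wz(p,*q,125.3) for q in((55,29),(55,136),(15,82),(95,82))])
print('tray',[wz(p,*q,25) for q in((27,156),(100,162),(99,238),(37,224))])
g=cv2.cvtColor(cv2.imread('pics/w1.png'),6);print(cv2.HoughCircles(g[140:210,220:300],3,1,50,param1=100,param2=.5,minRadius=4,maxRadius=30))
E
```

```text
c2 [ 490.2 -343.7   99. ]
base back edge [ 523.2 -342.8   80. ]
pan [ 592.  -148.7  125.3] [array([ 646. , -148.7,  125.3]), array([ 538.6, -143.2,  125.3]), array([601.9, -89.2, 125.3]), array([ 585.2, -197. ,  125.3])]
tray [array([503.1,   2.4,  25. ]), array([ 488.1, -135. ,   25. ]), array([ 374.7, -110.4,   25. ]), array([391.5,  12.3,  25. ])]
[[[36.5 29.5 23. ]
  [78.5 69.5 22.7]
  [79.5  3.5 24.8]
  [ 6.5 69.5 25.7]]]
```

```bash
python3 -m creep '[-1,0,-6,10,0, -1,0,0,25,0, -1,0,0,25,0, -1,0,0,25,0, -1,0,0,25,0, -1,0,0,25,0, -1,0,0,25,0, -1,0,0,20,0, -1,0,0,13,0, -1,0,0,0,0]'
python3 -m creep '[0.2,0,0,0,0, 0.4,0,0,0,0, 0.6,0,0,0,0, 1,0,0,0,0, 1,0,0,0,0, 1,0,0,0,0, 1,0,0,0,0, 1,0,0,0,0, 1,0,0,0,0, 1,0,0,0,0]'
```

```text
t: 2.65
position: [489.1, -342.4, 34.9]
ee_rot: [[-0.0, -1.0, -0.004], [-1.0, 0.0, 0.004], [-0.004, 0.004, -1.0]]
contact_force: [-0.6, 0.3, -0.5]
grip_width: 85.3
t: 3.48
position: [490.9, -343.9, 39.7]
ee_rot: [[0.0, -1.0, 0.002], [-1.0, -0.0, -0.002], [0.002, -0.002, -1.0]]
contact_force: [-0.1, -0.2, 6.8]
grip_width: 48.4
```

```bash
python3 -m creep '[1,0,0,-5,0, 1,0,0,-10,0, 1,0,0,-20,0, 1,0,0,-25,0, 1,0,0,-25,0, 1,0,0,-25,0, 1,0,0,-25,0, 1,0,0,-15,0, 1,0,0,-5,0, 1,0,0,0,0]'
python3 -m creep '[1,-8,-4,0,0, 1,-16,-8,0,0, 1,-26,-13,0,0, 1,-30,-15,0,0, 1,-30,-15,0,0, 1,-30,-15,0,0, 1,-28,-14,0,0, 1,-20,-10,0,0, 1,-10,-5,0,0, 1,-4,-2,0,0]'
python3 -m creep '[1,0,0,0,0, 1,0,0,0,0, 1,0,0,0,0, 1,0,0,0,0, 1,0,0,0,0, 1,0,0,0,0, 1,0,0,0,0, 1,0,0,0,0, 1,0,0,0,0, 1,0,0,0,0]'
python3 - <<'E'
from h import *
import json
f=[]
p=bot.camera_params('wrist');im=bot.read_camera('wrist');cv2.imwrite('pics/w2.png',im[:,:,::-1])
json.dump({k:np.array(v).tolist() for k,v in p.items()},open('p2.json','w'))
for i in range(6): 
    s=bot.observe();f.append(s['contact_force']);bot.read_camera('top')
print(np.mean(f,0),np.std(f,0),s['t'],s['position'],s['grip_width'],s['joints'].round(1))
E
```

```text
t: 4.32
position: [490.5, -343.5, 194.8]
ee_rot: [[0.0, -1.0, 0.002], [-1.0, -0.0, -0.002], [0.002, -0.002, -1.0]]
contact_force: [0.0, -0.5, -2.1]
grip_width: 48.8
t: 5.15
position: [591.5, -139.3, 192.0]
ee_rot: [[0.002, -1.0, -0.002], [-1.0, -0.002, 0.001], [-0.001, 0.002, -1.0]]
contact_force: [0.1, -0.1, -2.5]
grip_width: 48.7
t: 5.98
position: [591.3, -141.4, 193.3]
ee_rot: [[0.0, -1.0, 0.0], [-1.0, -0.0, -0.0], [0.0, -0.0, -1.0]]
contact_force: [-0.1, -0.7, -2.0]
grip_width: 49.1
[-0.25706907  0.25613346 -1.85191781] [0.18871809 0.44492034 0.31582259] 6.2833 [ 591.33540296 -141.31079881  193.35006489] 48.93228282892945 [-24.6  29.2  68.3  -0.   82.5  65.4]
```

View pics/w2.png

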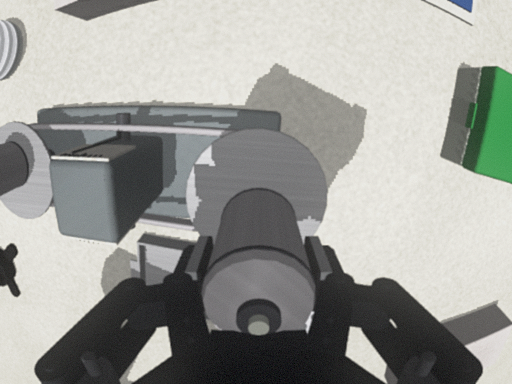

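```bash
cat >>h.py <<'E'
def F(n=8):
    f=[];z=[]
    for i in range(n): bot.read_camera('top');s=bot.observe();f.append(s['contact_force']);z.append(s['position'])
    print('F',np.mean(f,0).round(2),'sd',np.std(f,0).round(2)[2],'pos',np.mean(z,0).round(1),'t',round(s['t'],2),'w',round(s['grip_width'],1))
E
python3 -c "
from h import *;import json
p=json.load(open('p2.json'));print([wz(p,*q,125.3) for q in((258,129),(190,185),(327,185))],wz(p,258,325,254))"
python3 -m creep '[1,0,0,2,0, 1,0,0,3,0, 1,0,0,3,0, 1,0,0,3,0, 1,0,0,3,0, 1,0,0,3,0, 1,0,0,3,0, 1,0,0,2,0, 1,0,0,1,0, 1,0,0,0,0]'
python3 -c "
from h import *;F()"
python3 -m creep '[1,0,0,1,0, 1,0,0,1,0, 1,0,0,1,0, 1,0,0,1,0, 1,0,0,1,0, 1,0,0,1,0, 1,0,0,0,0, 1,0,0,0,0, 1,0,0,0,0, 1,0,0,0,0]'
python3 -c "
from h import *;F()"
```

```text
[array([ 647.6, -142. ,  125.3]), array([606.1, -90.6, 125.3]), array([ 606. , -194.1,  125.3])] [ 591.6 -142.   254. ]
t: 7.17
position: [591.3, -141.3, 170.1]
ee_rot: [[0.0, -1.0, -0.0], [-1.0, -0.0, 0.0], [-0.0, 0.0, -1.0]]
contact_force: [0.5, -0.3, -0.8]
grip_width: 48.7
F [ 0.4  -0.01 -1.71] sd 0.61 pos [ 591.4 -141.4  170.5] t 7.57 w 49.1
t: 8.4
position: [591.3, -141.4, 164.4]
ee_rot: [[0.0, -1.0, 0.0], [-1.0, -0.0, -0.0], [0.0, -0.0, -1.0]]
contact_force: [-0.5, -0.5, -0.5]
grip_width: 49.0
F [-0.35 -0.42 -0.77] sd 0.29 pos [ 591.3 -141.4  164.4] t 8.8 w 48.8
```

```bash
python3 -m creep '[1,0,0,1,0, 1,0,0,1,0, 1,0,0,1,0, 1,0,0,1,0, 1,0,0,1,0, 1,0,0,0,0, 1,0,0,0,0, 1,0,0,0,0, 1,0,0,0,0, 1,0,0,0,0]'
python3 -c "
from h import *;F(12)"
python3 -m creep '[1,0,0,1,0, 1,0,0,1,0, 1,0,0,1,0, 1,0,0,1,0, 1,0,0,1,0, 1,0,0,0,0, 1,0,0,0,0, 1,0,0,0,0, 1,0,0,0,0, 1,0,0,0,0]'
python3 -c "
from h import *;F(12)
cv2.imwrite('pics/w3.png',bot.read_camera('wrist')[:,:,::-1])
cv2.imwrite('pics/s3.png',bot.read_camera('side')[:,:,::-1])"
```

```text
t: 9.63
position: [591.4, -141.3, 159.4]
ee_rot: [[0.0, -1.0, 0.0], [-1.0, -0.0, -0.0], [0.0, -0.0, -1.0]]
contact_force: [-0.2, -0.6, -0.6]
grip_width: 49.1
F [ 0.3  -0.59 -0.32] sd 0.41 pos [ 591.4 -141.3  159.3] t 10.23 w 48.9
t: 11.07
position: [591.3, -141.3, 154.4]
ee_rot: [[0.0, -1.0, -0.0], [-1.0, -0.0, 0.0], [-0.0, 0.0, -1.0]]
contact_force: [-0.7, -1.8, 0.5]
grip_width: 49.2
F [-0.22 -0.81  0.41] sd 0.42 pos [ 591.3 -141.3  154.3] t 11.67 w 49.1
```

```bash
python3 -m creep '[1,0,0,-0.5,0, 1,0,0,-0.5,0, 1,0,0,-0.5,0, 1,0,0,-0.5,0, 1,0,0,-0.5,0, 1,0,0,-0.5,0, 1,0,0,0,0, 1,0,0,0,0, 1,0,0,0,0, 1,0,0,0,0]'
python3 -c "
from h import *;F(14)"
```

```text
t: 12.6
position: [591.3, -141.2, 157.3]
ee_rot: [[0.0, -1.0, -0.0], [-1.0, -0.0, 0.0], [-0.0, 0.0, -1.0]]
contact_force: [0.4, 0.5, 0.7]
grip_width: 48.9
F [-0.16  0.89 -0.09] sd 0.32 pos [ 591.3 -141.3  157.3] t 13.3 w 48.8
```

Near zero: release.

```bash
python3 -m creep '[0.4,0,0,0,0, 0.2,0,0,0,0, 0.1,0,0,0,0, 0,0,0,0,0, -0.2,0,0,0,0, -0.4,0,0,0,0, -0.6,0,0,0,0, -0.8,0,0,0,0, -1,0,0,0,0, -1,0,0,0,0]'
python3 -m creep '[-1,0,0,0,0, -1,0,0,0,0, -1,0,0,0,0, -1,0,0,0,0, -1,0,0,0,0, -1,0,0,0,0, -1,0,0,0,0, -1,0,0,0,0, -1,0,0,0,0, -1,0,0,0,0]'
python3 -m creep '[-1,0,0,0,0, -1,0,0,0,0, -1,0,0,0,0, -1,0,0,0,0, -1,0,0,0,0, -1,0,0,0,0, -1,0,0,0,0, -1,0,0,0,0, -1,0,0,0,0, -1,0,0,0,0]'
python3 - <<'E'
from h import *
F(4)
w=bot.read_camera('wrist')[:,:,::-1];s=bot.read_camera('side')[:,:,::-1]
cv2.imwrite('pics/w4.png',w);cv2.imwrite('pics/s4.png',s)
o=cv2.imread('pics/side0.png')
c=lambda i:cv2.resize(i[130:230,190:290],None,fx=4,fy=4,interpolation=cv2.INTER_CUBIC)
cv2.imwrite('pics/c4.png',np.hstack([c(o),c(s)]))
E
```

```text
t: 14.13
position: [591.3, -141.4, 157.3]
ee_rot: [[0.0, -1.0, -0.0], [-1.0, -0.0, -0.0], [0.0, 0.0, -1.0]]
contact_force: [-0.8, 0.0, -1.1]
grip_width: 85.2
t: 14.97
position: [591.3, -141.3, 157.3]
ee_rot: [[0.0, -1.0, -0.0], [-1.0, -0.0, 0.0], [-0.0, 0.0, -1.0]]
contact_force: [0.2, 0.7, -0.1]
grip_width: 85.8
t: 15.8
position: [591.3, -141.3, 157.3]
ee_rot: [[0.0, -1.0, -0.0], [-1.0, -0.0, -0.0], [0.0, 0.0, -1.0]]
contact_force: [-0.8, -0.3, 0.1]
grip_width: 85.4
F [-0.42 -0.16 -0.65] sd 0.56 pos [ 591.3 -141.3  157.3] t 16.0 w 85.4
```

View pics/c4.png

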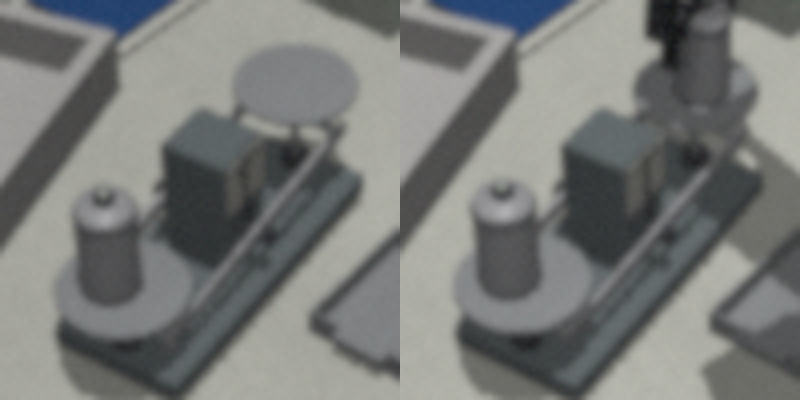

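```bash
python3 - <<'E'
from h import *
a,b=[cv2.cvtColor(cv2.imread(f'pics/{n}.png'),6).astype(np.float32) for n in('side0','s4')]
for box in((175,215,206,226),(172,200,200,232)):   # y0,y1,x0,x1 cartridge_1
    y0,y1,x0,x1=box;T=cv2.resize(a[y0:y1,x0:x1],None,fx=10,fy=10,interpolation=2);S=cv2.resize(b[y0-6:y1+6,x0-4:x1+4],None,fx=10,fy=10,interpolation=2)
    r=cv2.matchTemplate(S,T,5);m=cv2.minMaxLoc(r);print(m[1],(m[3][0]-40)/10,(m[3][1]-60)/10)
# static housing
y0,y1,x0,x1=155,200,228,255;T=a[y0:y1,x0:x1];S=b[y0-4:y1+4,x0-4:x1+4];m=cv2.minMaxLoc(cv2.matchTemplate(cv2.resize(S,None,fx=10,fy=10),cv2.resize(T,None,fx=10,fy=10),5));print(m[1],m[3])
def px(X):
    p=P['side'];q=np.array(p['orientation']).T@(np.array(X)-p['eye']);return (np.array(p['camera_matrix'])@q)[:2]/q[2]
for dz in(0,8.1,14.3):print(dz,px([620,120,150+dz])-px([620,120,150]))
E
```

```text
0.9942213892936707 -0.3 -1.6
0.9807025194168091 0.1 -1.2
0.966541051864624 (41, 38)
0 [0. 0.]
8.1 [-0.16901812 -1.891107  ]
14.3 [-0.29932838 -3.34912015]
```

```bash
python3 -m creep '[-0.6,0,0,0,0, -0.4,0,0,0,0, -0.3,0,0,0,0, -0.2,0,0,0,0, -0.15,0,0,0,0, -0.1,0,0,0,0, -0.05,0,0,0,0, 0,0,0,0,0, 0.2,0,0,0,0, 1,0,0,0,0]'
python3 -m creep '[1,0,0,0,0, 1,0,0,0,0, 1,0,0,-0.5,0, 1,0,0,-1,0, 1,0,0,-1,0, 1,0,0,-1,0, 1,0,0,-1,0, 1,0,0,-1,0, 1,0,0,-1,0, 1,0,0,-1,0]'
python3 -m creep '[1,0,0,-1,0, 1,0,0,-1,0, 1,0,0,-1,0, 1,0,0,-1,0, 1,0,0,-1,0, 1,0,0,-1,0, 1,0,0,-4,0, 1,0,0,-8,0, 1,0,0,-10,0, 1,0,0,-8,0]'
python3 -m creep '[1,-4,10,0,0, 1,-8,20,0,0, 1,-12,32,0,0, 1,-14,36,0,0, 1,-14,36,0,0, 1,-14,36,0,0, 1,-12,32,0,0, 1,-10,28,0,0, 1,-6,16,0,0, 1,-2,5,0,0]'
python3 -m creep '[1,0,0,0,0, 1,0,0,0,0, 1,0,0,0,0, 1,0,0,0,0, 1,0,0,0,0, 1,0,0,0,0, 1,0,0,0,0, 1,0,0,0,0, 1,0,0,0,0, 1,0,0,0,0]'
python3 - <<'E'
from h import *
import json
p=bot.camera_params('wrist');im=bot.read_camera('wrist');cv2.imwrite('pics/w5.png',im[:,:,::-1])
json.dump({k:np.array(v).tolist() for k,v in p.items()},open('p5.json','w'))
F(4)
E
```

```text
t: 16.93
position: [591.3, -141.3, 157.3]
ee_rot: [[0.0, -1.0, -0.0], [-1.0, -0.0, 0.0], [-0.0, 0.0, -1.0]]
contact_force: [0.2, -0.1, 0.8]
grip_width: 49.0
t: 17.77
position: [591.3, -141.3, 164.9]
ee_rot: [[0.0, -1.0, -0.0], [-1.0, -0.0, 0.0], [-0.0, 0.0, -1.0]]
contact_force: [0.5, -0.1, -0.5]
grip_width: 48.8
t: 18.6
position: [591.6, -141.4, 202.5]
ee_rot: [[0.0, -1.0, 0.001], [-1.0, -0.0, -0.001], [0.001, -0.001, -1.0]]
contact_force: [0.3, -0.4, -1.9]
grip_width: 48.8
t: 19.43
position: [338.4, -44.4, 201.7]
ee_rot: [[0.0, -1.0, 0.001], [-1.0, -0.0, -0.001], [0.001, -0.001, -1.0]]
contact_force: [-0.4, -0.0, -2.3]
grip_width: 48.8
t: 20.27
position: [340.3, -45.4, 200.8]
ee_rot: [[0.0, -1.0, -0.0], [-1.0, -0.0, 0.0], [-0.0, 0.0, -1.0]]
contact_force: [-0.2, 0.4, -1.7]
grip_width: 49.0
F [ 0.24 -0.18 -1.98] sd 0.4 pos [340.3 -45.4 200.8] t 20.52 w 48.9
```

View pics/w5.png

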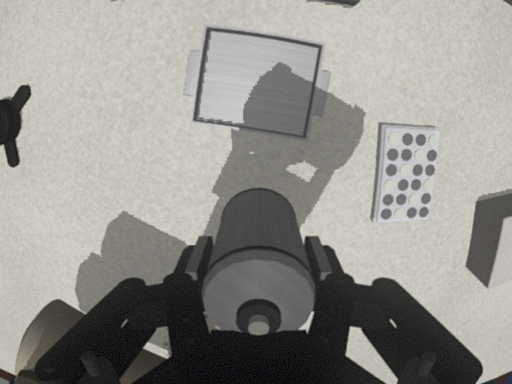

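```bash
python3 - <<'E'
from h import *
import json
p=json.load(open('p5.json'))
c=[wz(p,*q,25) for q in((207,27),(325,43),(307,138),(194,123))];print(c,np.mean(c,0),[np.linalg.norm(c[i]-c[i-1]) for i in range(4)])
print('foot legs',wz(p,24,90,8),wz(p,13,162,8))
E
```

```text
[array([496.8,   7.8,  25. ]), array([ 479.8, -117.2,   25. ]), array([375. , -99.2,  25. ]), array([392. ,  23.3,  25. ])] [435.9   -46.325  25.   ] [np.float64(105.94003020577256), np.float64(126.15070352558483), np.float64(106.33456634603822), np.float64(123.67396654106312)]
foot legs [456.7 279.7   8. ] [354.5 322.4   8. ]
```

```bash
python3 -m creep '[1,0,-6,0,0, 1,0,-14,0,0, 1,0,-22,0,0, 1,0,-25,0,0, 1,0,-18,10,0, 1,0,-8,20,0, 1,0,-2,30,0, 1,0,0,30,0, 1,0,0,25,0, 1,0,0,15,0]'
python3 -m creep '[1,0,0,10,0, 1,0,0,5,0, 1,0,0,4,0, 1,0,0,3,0, 1,0,0,2,0, 1,0,0,1.5,0, 1,0,0,1,0, 1,0,0,0.5,0, 1,0,0,0,0, 1,0,0,0,0]'
python3 -c "
from h import *;F(4)"
```

```text
t: 21.35
position: [434.8, -45.0, 68.4]
ee_rot: [[0.0, -1.0, -0.003], [-1.0, -0.0, 0.001], [-0.001, 0.003, -1.0]]
contact_force: [0.3, -1.5, -1.6]
grip_width: 48.8
t: 22.18
position: [435.4, -45.4, 44.0]
ee_rot: [[0.0, -1.0, 0.0], [-1.0, -0.0, -0.0], [0.0, -0.0, -1.0]]
contact_force: [0.3, 0.9, -1.8]
grip_width: 48.8
F [-0.   -0.05 -1.48] sd 0.25 pos [435.4 -45.4  43.9] t 22.38 w 48.7
```

```bash
python3 -m creep '[1,0,0,0.7,0, 1,0,0,0.7,0, 1,0,0,0,0, 0.2,0,0,0,0, 0,0,0,0,0, -0.3,0,0,0,0, -0.6,0,0,0,0, -1,0,0,0,0, -1,0,0,0,0, -1,0,0,0,0]'
python3 -m creep '[-1,0,0,-5,0, -1,0,0,-15,0, -1,0,0,-30,0, -1,0,0,-35,0, -1,0,0,-35,0, -1,0,0,-35,0, -1,0,0,-35,0, -1,0,0,-30,0, -1,0,0,-20,0, -1,0,0,-5,0]'
python3 -m creep '[-1,-6,-6,0,0, -1,-14,-15,0,0, -1,-20,-21,0,0, -1,-24,-26,0,0, -1,-26,-28,0,0, -1,-26,-28,0,0, -1,-21,-23,0,0, -1,-14,-15,0,0, -1,-8,-9,0,0, -1,-4,-4,0,0]'
python3 -m creep '[-1,0,0,0,0, -1,0,0,0,0, -1,0,0,0,0, -1,0,0,0,0, -1,0,0,0,0, -1,0,0,0,0, -1,0,0,0,0, -1,0,0,0,0, -1,0,0,0,0, -1,0,0,0,0]'
python3 - <<'E'
from h import *
import json
p=bot.camera_params('wrist');im=bot.read_camera('wrist')[:,:,::-1];cv2.imwrite('pics/w6.png',im)
json.dump({k:np.array(v).tolist() for k,v in p.items()},open('p6.json','w'));print(p['eye'])
s=bot.read_camera('side')[:,:,::-1];cv2.imwrite('pics/s6.png',s)
o=np.zeros((584,512,3),np.uint8);o[:384]=im;o[384:,:240]=cv2.resize(s[182:232,262:322],(240,200));cv2.imwrite('pics/c6.png',o)
E
```

```text
t: 23.22
position: [435.3, -45.4, 42.4]
ee_rot: [[0.0, -1.0, -0.0], [-1.0, -0.0, 0.0], [-0.0, 0.0, -1.0]]
contact_force: [0.6, 0.1, 0.4]
grip_width: 85.4
t: 24.05
position: [435.9, -45.6, 291.1]
ee_rot: [[0.0, -1.0, 0.006], [-1.0, -0.0, -0.002], [0.002, -0.006, -1.0]]
contact_force: [0.3, 0.2, -0.8]
grip_width: 85.0
t: 24.88
position: [610.9, 119.5, 284.5]
ee_rot: [[0.002, -1.0, -0.004], [-1.0, -0.002, 0.0], [-0.0, 0.004, -1.0]]
contact_force: [0.1, -0.7, -0.3]
grip_width: 85.7
t: 25.72
position: [610.3, 117.7, 287.4]
ee_rot: [[0.0, -1.0, 0.0], [-1.0, -0.0, 0.0], [-0.0, -0.0, -1.0]]
contact_force: [0.3, -0.2, -0.5]
grip_width: 85.5
[690.56123867 116.90124078 430.16025446]
```

View pics/c6.png

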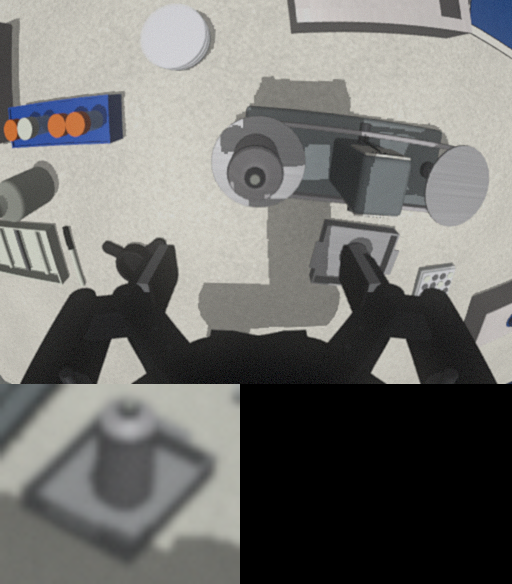

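```bash
python3 - <<'E'
from h import *
import json
p=json.load(open('p6.json'));print(wz(p,254.5,178.5,195.7),wz(p,255,172,177))
g=cv2.cvtColor(cv2.imread('pics/w6.png'),6)
m=cv2.HoughCircles(cv2.resize(g[130:220,210:310],None,fx=4,fy=4),3,1,200,param1=100,param2=.4,minRadius=95,maxRadius=125);print(m/4+[210,130,0] if m is not None else 0)
print(wz(p,155,245,20))
E
```

```text
[623.1 119.9 195.7] [623.7 119.7 177. ]
[[[254.125      172.875       27.45000076]
  [292.625      135.625       31.10000038]
  [295.875      209.875       26.95000076]
  [229.375      218.125       24.52499962]
  [210.375      145.625       23.97500038]]]
[460.5 285.9  20. ]
```

```bash
python3 -m creep '[-1,-1.3,-6.7,0,0, -1,-1,-6,0,0, -1,0,0,10,0, -1,0,0,20,0, -1,0,0,25,0, -1,0,0,25,0, -1,0,0,25,0, -1,0,0,22,0, -1,0,0,15,0, -1,0,0,8.4,0]'
python3 -m creep '[-1,0,0,0,0, -1,0,0,0,0, -0.6,0,0,0,0, -0.4,0,0,0,0, -0.3,0,0,0,0, -0.2,0,0,0,0, -0.15,0,0,0,0, -0.1,0,0,0,0, -0.05,0,0,0,0, 0.1,0,0,0,0]'
python3 -m creep '[1,0,0,0,0, 1,0,0,0,0, 1,0,0,0,0, 1,0,0,-0.5,0, 1,0,0,-0.5,0, 1,0,0,-0.5,0, 1,0,0,-0.5,0, 1,0,0,-1,0, 1,0,0,-1,0, 1,0,0,-1,0]'
python3 -m creep '[1,0,0,-1,0, 1,0,0,-1,0, 1,0,0,-1,0, 1,0,0,-1,0, 1,0,0,-1,0, 1,0,0,-1,0, 1,0,0,-1,0, 1,0,0,-1,0, 1,0,0,-1,0, 1,0,0,-1,0]'
python3 -m creep '[1,0,0,-1,0, 1,0,0,-1,0, 1,0,0,-1,0, 1,0,0,-1,0, 1,0,0,-1,0, 1,0,0,-1,0, 1,0,0,-1,0, 1,0,0,-1,0, 1,0,0,-1,0, 1,0,0,-1,0]'
python3 -c "
from h import *;F(5)"
```

```text
t: 26.65
position: [622.8, 120.0, 134.6]
ee_rot: [[0.0, -1.0, -0.003], [-1.0, -0.0, 0.0], [-0.0, 0.003, -1.0]]
contact_force: [-0.3, -0.3, 1.2]
grip_width: 85.4
t: 27.48
position: [623.2, 120.0, 137.9]
ee_rot: [[0.0, -1.0, 0.001], [-1.0, -0.0, 0.0], [-0.0, -0.001, -1.0]]
contact_force: [-1.4, 0.1, 5.2]
grip_width: 49.2
t: 28.32
position: [622.8, 120.0, 141.9]
ee_rot: [[0.0, -1.0, -0.001], [-1.0, -0.0, 0.0], [-0.0, 0.001, -1.0]]
contact_force: [0.1, 0.4, -1.4]
grip_width: 48.8
t: 29.15
position: [623.0, 119.9, 152.1]
ee_rot: [[0.0, -1.0, -0.0], [-1.0, -0.0, -0.0], [0.0, 0.0, -1.0]]
contact_force: [0.4, 0.5, -2.0]
grip_width: 48.9
t: 29.98
position: [623.0, 120.0, 162.1]
ee_rot: [[0.0, -1.0, 0.0], [-1.0, -0.0, 0.0], [-0.0, -0.0, -1.0]]
contact_force: [-0.6, 0.5, -2.6]
grip_width: 48.9
F [ 0.01  0.01 -2.53] sd 0.3 pos [623.  120.  162.1] t 30.23 w 48.7
```

```bash
python3 -m creep '[1,0,0,-3,0, 1,0,0,-8,0, 1,0,0,-12,0, 1,0,0,-12,0, 1,0,0,-8,0, 1,-5,7,0,0, 1,-11,16,0,0, 1,-18,26,0,0, 1,-20,29,0,0, 1,-20,29,0,0]'
python3 -m creep '[1,-20,29,0,0, 1,-20,29,0,0, 1,-20,29,0,0, 1,-20,29,0,0, 1,-20,29,0,0, 1,-18,26,0,0, 1,-12,16,0,0, 1,-8,8,0,0, 1,0,0,0,0, 1,0,0,0,0]'
python3 -m creep '[1,0,0,0,0, 1,0,0,0,0, 1,0,0,0,0, 1,0,0,0,0, 1,0,0,0,0, 1,0,0,0,0, 1,0,0,0,0, 1,0,0,0,0, 1,0,0,0,0, 1,0,0,0,0]'
python3 - <<'E'
from h import *
import json
F(2)
p=bot.camera_params('wrist');im=bot.read_camera('wrist')[:,:,::-1];cv2.imwrite('pics/w7.png',im)
json.dump({k:np.array(v).tolist() for k,v in p.items()},open('p7.json','w'))
cv2.imwrite('pics/c7.png',cv2.resize(im[0:384,156:356],None,fx=1.5,fy=1.5) if 0 else im)
g=cv2.cvtColor(im,6)
for th in(40,55,70):
  m=(g<th).astype(np.uint8);m[190:]=0;c=max(cv2.findContours(m,0,1)[0],key=cv2.contourArea);print(th,cv2.boundingRect(c),cv2.contourArea(c))
E
```

```text
t: 31.07
position: [514.0, 194.6, 204.5]
ee_rot: [[-0.0, -1.0, -0.001], [-1.0, 0.0, 0.0], [-0.0, 0.001, -1.0]]
contact_force: [0.4, 0.6, -2.1]
grip_width: 49.2
t: 31.9
position: [321.0, 331.9, 205.0]
ee_rot: [[0.001, -1.0, 0.0], [-1.0, -0.001, -0.0], [0.0, -0.0, -1.0]]
contact_force: [1.0, 0.2, -2.2]
grip_width: 48.7
t: 32.73
position: [320.9, 331.9, 205.0]
ee_rot: [[0.0, -1.0, 0.0], [-1.0, -0.0, 0.0], [-0.0, -0.0, -1.0]]
contact_force: [0.7, 1.1, -0.8]
grip_width: 48.8
F [ 0.67  0.05 -2.13] sd 0.03 pos [320.9 331.9 205. ] t 32.83 w 48.9
40 (269, 110, 1, 1) 0.0
55 (232, 56, 54, 86) 811.5
70 (225, 45, 84, 98) 3108.0
```

View pics/c7.png

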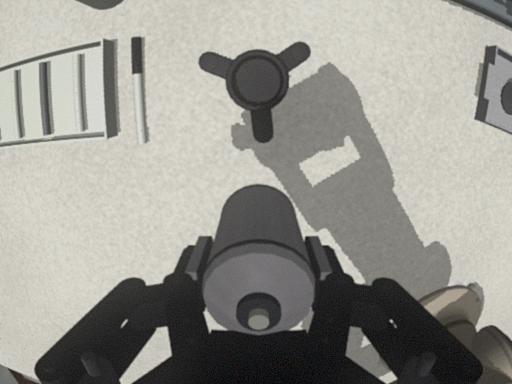

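```bash
cat > foot.py <<'E'
from h import *
import json,sys
def foot(im,p,b=(205,30,105,105),z=30):
    x,y,w,h=b;k=6;g=cv2.resize(cv2.cvtColor(im,6)[y:y+h,x:x+w],None,fx=k,fy=k,interpolation=2)
    for r0,r1 in((21,27),(28,35)):
        m=cv2.HoughCircles(cv2.GaussianBlur(g,(0,0),3),3,1,400,param1=120,param2=.4,minRadius=r0*k,maxRadius=r1*k)
        if m is not None:
            u,v,r=m[0,0]/k;u+=x-.42;v+=y-.42;print('hough',u,v,r,wz(p,u,v,z),'diam',np.linalg.norm(wz(p,u+r,v,z)-wz(p,u-r,v,z)))
    for th in(85,100):
        m=(g<th).astype(np.uint8);m=cv2.morphologyEx(m,3,np.ones((25,25)));m=cv2.morphologyEx(m,2,cv2.getStructuringElement(2,(30*k,30*k)))
        c=max(cv2.findContours(m,0,1)[0],key=cv2.contourArea)[:,0]/k+[x-.42,y-.42]
        q=np.array([wz(p,*a,z)[:2] for a in c]);A=np.c_[2*q,np.ones(len(q))];s=np.linalg.lstsq(A,(q**2).sum(1),rcond=None)[0]
        print('rim',th,s[:2].round(1),'r',np.sqrt(s[2]+s[0]**2+s[1]**2).round(1))
if __name__=='__main__':
    p=json.load(open('p7.json'));im=cv2.imread('pics/w7.png');foot(im,p)
    print('valve',wz(p,258.5,320,263.5))
    o=cv2.imread('pics/w7.png')[40:130,190:325];cv2.imwrite('pics/c8.png',cv2.resize(o,None,fx=5,fy=5,interpolation=2))
E
python3 foot.py
```

```text
hough 303.33002 62.996666 22.366667 [436.8 283.7  30. ] diam 47.84182270775227
hough 257.16333 81.66333 32.600002 [415.7 332.2  30. ] diam 68.50007299266184
rim 85 [417.4 332. ] r 33.6
rim 100 [417.3 332. ] r 33.9
valve [321.8 331.1 263.5]
```

View pics/c8.png

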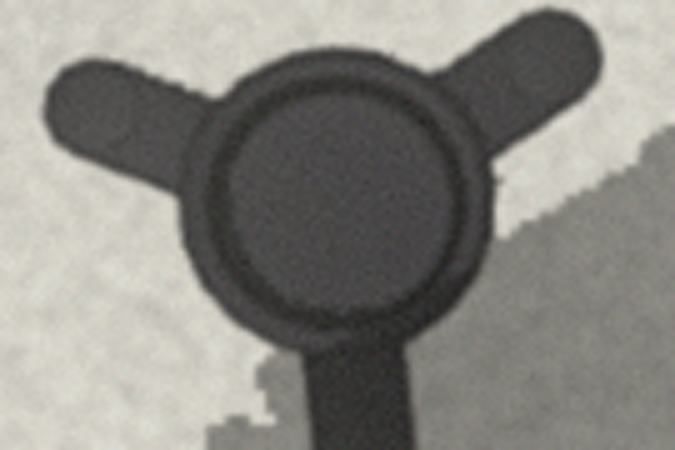

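```bash
python3 -m creep '[1,0,-6,0,0, 1,0,-14,0,0, 1,0,-22,0,0, 1,0,-24,0,0, 1,-0.6,-18,10,0, 1,0,-8,20,0, 1,0,-4,30,0, 1,0,0,30,0, 1,0,0,22,0, 1,0,0,10,0]'
python3 -m creep '[1,0,0,5,0, 1,0,0,2,0, 1,0,0,0,0, 1,0,0,0,0, 1,0,0,0,0, 1,0,0,0,0, 1,0,0,0,0, 1,0,0,0,0, 1,0,0,0,0, 1,0,0,0,0]'
python3 - <<'E'
from h import *
F(6)
cv2.imwrite('pics/w9.png',bot.read_camera('wrist')[:,:,::-1])
E
python3 -m creep '[1,0,0,1,0, 1,0,0,1,0, 1,0,0,1,0, 1,0,0,1,0, 1,0,0,1,0, 1,0,0,1,0, 1,0,0,1,0, 1,0,0,0,0, 1,0,0,0,0, 1,0,0,0,0]'
python3 -c "
from h import *;F(4);print(bot.observe()['moment'])"
```

```text
t: 33.72
position: [417.0, 331.7, 79.9]
ee_rot: [[-0.0, -1.0, -0.004], [-1.0, 0.0, -0.002], [0.002, 0.004, -1.0]]
contact_force: [-0.6, -1.2, -2.5]
grip_width: 48.9
t: 34.55
position: [416.9, 332.5, 76.1]
ee_rot: [[0.0, -1.0, 0.0], [-1.0, -0.0, 0.0], [-0.0, -0.0, -1.0]]
contact_force: [-0.1, 0.4, -3.2]
grip_width: 48.6
F [-0.25 -0.18 -2.58] sd 0.38 pos [416.9 332.5  76. ] t 34.85 w 48.5
t: 35.73
position: [417.3, 332.7, 69.1]
ee_rot: [[0.0, -1.0, 0.001], [-1.0, -0.0, 0.0], [-0.0, -0.001, -1.0]]
contact_force: [2.3, 1.5, -1.5]
grip_width: 49.0
F [ 2.52  1.9  -2.39] sd 0.31 pos [417.3 332.7  69.1] t 35.93 w 48.5
[ 0.31041099 -0.63741798  0.02203601]
```

```bash
python3 -m creep '[1,-0.4,-0.5,0,0, 1,-0.3,-0.4,0,0, 1,0,0,1,0, 1,0,0,1,0, 1,0,0,1,0, 1,0,0,0,0, 1,0,0,0,0, 1,0,0,0,0, 1,0,0,0,0, 1,0,0,0,0]'
python3 -c "
from h import *;F(6);print(bot.observe()['moment'])"
```

```text
t: 36.77
position: [417.7, 333.2, 66.0]
ee_rot: [[0.0, -1.0, -0.0], [-1.0, -0.0, -0.0], [0.0, 0.0, -1.0]]
contact_force: [0.1, -0.1, -2.6]
grip_width: 48.5
F [-0.26  0.03 -2.34] sd 0.38 pos [417.8 333.2  66. ] t 37.07 w 48.9
[-0.0194441  -0.0146723  -0.01267833]
```

```bash
python3 -m creep '[1,-0.4,-0.6,1,0, 1,0,0,2,0, 1,0,0,2,0, 1,0,0,2,0, 1,0,0,2,0, 1,0,0,2,0, 1,0,0,2,0, 1,0,0,1,0, 1,0,0,0,0, 1,0,0,0,0]'
python3 -c "
from h import *;F(4);print(bot.observe()['moment'])"
python3 -m creep '[1,0,0,1,0, 1,0,0,1,0, 1,0,0,1,0, 1,0,0,0.5,0, 1,0,0,0.5,0, 1,0,0,0,0, 1,0,0,0,0, 1,0,0,0,0, 1,0,0,0,0, 1,0,0,0,0]'
python3 -c "
from h import *;F(6);print(bot.observe()['moment'])"
```

```text
t: 37.9
position: [418.4, 333.6, 52.0]
ee_rot: [[0.0, -1.0, -0.0], [-1.0, -0.0, -0.0], [0.0, 0.0, -1.0]]
contact_force: [0.3, 1.2, -1.8]
grip_width: 49.3
F [-0.07  0.1  -2.24] sd 0.4 pos [418.5 333.7  52.1] t 38.1 w 48.9
[ 0.03579286 -0.00047534 -0.02737284]
t: 38.93
position: [418.5, 333.7, 49.2]
ee_rot: [[0.0, -1.0, 0.001], [-1.0, -0.0, 0.0], [-0.0, -0.001, -1.0]]
contact_force: [-3.1, -1.4, 10.5]
grip_width: 48.6
F [-3.79 -1.6  11.03] sd 0.5 pos [418.5 333.7  49.2] t 39.23 w 48.6
[-0.50816914  0.5936771  -0.04021596]
```

```bash
python3 -m creep '[1,0,0,-0.8,0, 0.3,0,0,0,0, 0,0,0,0,0, -0.1,0,0,0,0, -0.3,0,0,0,0, -0.5,0,0,0,0, -0.8,0,0,0,0, -1,0,0,0,0, -1,0,0,0,0, -1,0,0,0,0]'
python3 -m creep '[-1,0,0,-5,0, -1,0,0,-15,0, -1,0,0,-25,0, -1,0,0,-30,0, -1,0,0,-35,0, -1,0,0,-35,0, -1,0,0,-30,0, -1,0,0,-20,0, -1,0,0,-5,0, -1,0,0,0,0]'
python3 -m creep '[-1,0,6,0,0, -1,0,15,0,0, -1,0,15,0,0, -1,0,10,0,0, -1,0,4,0,0, -1,0,0,0,0, -1,0,0,0,0, -1,0,0,0,0, -1,0,0,0,0, -1,0,0,0,0]'
python3 - <<'E'
from h import *
p=bot.camera_params('wrist');w=bot.read_camera('wrist')[:,:,::-1];s=bot.read_camera('side')[:,:,::-1]
cv2.imwrite('pics/w10.png',w);cv2.imwrite('pics/s10.png',s)
import json;json.dump({k:np.array(v).tolist() for k,v in p.items()},open('p10.json','w'))
o=np.hstack([w[0:384,:],np.zeros((384,280,3),np.uint8)]);o[:192,512:]=cv2.resize(s[245:317,190:295],(280,192));o[192:,512:]=cv2.resize(s[170:242,240:345],(280,192))
cv2.imwrite('pics/c10.png',o);F(2)
E
```

```text
t: 40.07
position: [418.4, 333.6, 48.7]
ee_rot: [[0.0, -1.0, -0.0], [-1.0, -0.0, -0.0], [0.0, 0.0, -1.0]]
contact_force: [-0.2, -0.2, -0.0]
grip_width: 85.6
t: 40.9
position: [418.6, 333.8, 250.0]
ee_rot: [[0.0, -1.0, 0.003], [-1.0, -0.0, 0.001], [-0.001, -0.003, -1.0]]
contact_force: [0.2, 0.0, -0.9]
grip_width: 85.4
t: 41.73
position: [368.8, 333.6, 248.6]
ee_rot: [[-0.0, -1.0, -0.0], [-1.0, 0.0, -0.0], [0.0, 0.0, -1.0]]
contact_force: [0.4, 0.6, -0.7]
grip_width: 85.4
F [-0.16 -0.34 -0.15] sd 0.03 pos [368.6 333.6 248.8] t 41.93 w 85.6
```

View pics/c10.png

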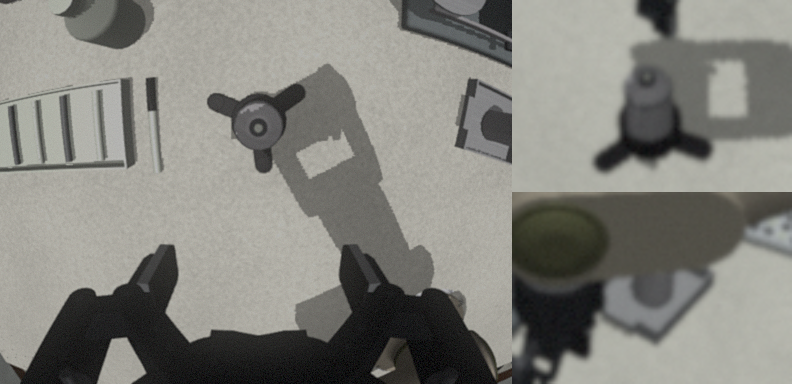

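```bash
python3 - <<'E'
from h import *
import json
p=json.load(open('p10.json'));print(wz(p,258.5,128,107))
print(bot.finish_job())
E
```

```text
[417.6 332.4 107. ]
the job is handed in; nothing more can be done
None
```

I finished the job and handed it in at about t = 42 s of the 72 s allowed. The heavier cartridge_1 stands in the burner foot and the lighter cartridge_2 in the empties tray.

**Weighing:** I lowered cartridge_2 at 12 mm/s until the wrist force read about zero, then let go. In the side view the beam settled with the left pan down, at about -0.06 rad. That makes cartridge_2 roughly 60–70 g lighter. The wrist force while carrying agreed: about 1.9 N for cartridge_2 and 2.1–2.6 N for cartridge_1. I lifted both off the pans at about 12 mm/s or less.

**Last checks:**
- **Tray:** cartridge_2 looked upright near the tray's centre in the side view taken just after I placed it. The arm partly hid it in the final pictures.
- **Burner foot:** cartridge_1 first touched the edge of the bore (about 3 N sideways). I shifted it about 2 mm and it went down with no side force until it met the floor with 11 N. After release it looks upright, with its valve measured at (417.6, 332.4) mm. That is within 0.5 mm of the fitted foot axis (417.3, 332.0).
- **Robot:** the gripper is open, well clear and touching nothing.

**Disagreements:**
- The side camera put things up to about 15 mm off from the other views, so I relied on the wrist and top cameras.
- One circle fit put the foot's axis 1.6 mm from the rim fit, so I used the rim fit and corrected by feel. That put the tool at (418.5, 333.7) mm when I let go, about 1.5–2 mm from the rim fit.

I saw no sign that the beam swung too fast, but its speed is not in the readings, so I couldn't check it directly. I also didn't measure whether the other things on the bench had moved. None looked disturbed in the views I took.

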